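# Hold the test paddle in the bench detector's slot

### The arm

A 6-joint arm with a two-finger parallel gripper is mounted at the origin on a cart in front of the work surface, level with it; the furniture and walls round the work are solid. World frame = base frame: x ahead of the robot, y to its left, z up, the work surface at z = 0. Lengths are in mm, angles in degrees, forces in N, time in s.
With the tool pointing down it reaches from about 350 to 850 mm from the base axis. Payload 8.1 kg.
Tool frame: the origin (TCP) lies at the centre of the arm's flange, where the gripper is bolted on; the fingertips stand 173 mm ahead of it and the grasp point (between the pads) lies 155 mm ahead of it; z points along the fingers, y is the line along which they close (so a half turn about z gives the same grasp; the last joint's range is limited). The gripper opens to 85 mm and grips with 20 to 120 N. Pads are 22 mm wide; open, the fingers measure 114 mm over their backs; the gripper's body (76 mm by 85 mm) begins 54 mm behind the grasp point. The pads swing forward as they close: fully open they stand 13 mm farther back than shut.
Start: joints at [-75.31, 7.471, 85.268, -0, 87.261, -4.893], TCP at [201.131, -565.29, 404.692] pointing down, gripper open.
Joint ranges: [-169.43, 169.43], [-51.17, 129.36], [1.28, 143.12], [-76.62, 256.62], [0, 156.53], [-152.29, 152.29]. Speed limits (degrees/s): [136.94, 136.94, 159.86, 180, 180, 180].

### API

Orientations are given as [roll, pitch, yaw] about the fixed x, y, z axes, in that order (R = Rz(yaw) Ry(pitch) Rx(roll)).
In Python, from bench import * gives the robot as it stands.
- The arm moves only by the shell command python3 -m jog 'ROWS' [FORCE]. ROWS is text: rows parted by semicolons, each of 7 numbers parted by spaces: the shift along the tool's x, y, z scaled (see below), then the turn, a rotation vector about the tool's x, y, z scaled (see below), then the closure, from -1 (fully open) to 1 (shut). In form: tx ty tz wx wy wz hand; .... A call has 1 to 5 rows; each row shifts and turns the commanded pose from where the row before left it, along the tool's axes as they then stand; what a row does not reach is not made up. The controller multiplies each number of a shift by 0.1 m and each number of a turn by 60 degrees. A row lasts 1/8 s, in which the tool goes at most 62.5 mm and 10.7 degrees, less where a joint would pass 70% of its speed; a pose out of reach is approached as far as the arm can. A call with a number of a shift or a turn outside -1 to 1 is refused whole. A call with a gripper value outside its range is refused whole. The fingers move at their own pace and stop on an object; FORCE is the grip in N (left out, the last holds). Time passes only in rows, so rows that do not move let the fingers close. It gives the time, the measured TCP pose, the force, the opening and the grip force at its end, in the units of the state.
- sense(): the state, without advancing time (a new reading comes with each control period).
- snapshot(name): name is "scene" or "top"; returns a dict with "img" (480x640x3 uint8, red, green, blue), "fx", "fy", "cx", "cy" (pixels), "extrinsics" (4x4, takes a point from camera to world coordinates). Camera axes: x right, y down, z forward; pixel columns grow to the right and rows downward; lengths in mm; the calibration is good to about 2 mm. A picture is of the moment at which its call begins. There is no depth.
- hand_in(): hands the job in; it is judged then, once.
The state is a dict: "time": time; "joint_pos": joint angles; "qd": joint speeds; "joint_efforts": joint torques, N m; "tool_pos": TCP position; "tcp_rot": TCP orientation; "ft_force": force on the tool from outside, world axes, zero at the start; "wrist_torque": the same for the moment, N m; "finger_gap": finger opening in mm; "grip_force": force on a finger pad.
Only numpy, scipy, OpenCV 4.12 (cv2) and the standard library are available. Lean on these libraries where they do the work, as an engineer would, in place of code of your own. Each camera call takes 0.05 s, during which the arm holds its last target. There are 200 camera calls.

### The job

Do the start-of-shift check of the bench detector: lift the cover off the slot in its top and set it down level on the narrow top of the raised rest. Then take the test paddle with the flat rectangular handle out of the holder (leave the one with the round knob where it is), lower its blade upright through the slot until the blade's end is about 40 mm below the detector's top face, and finish still gripping it there, hanging free of the bottom.

Things in the scene. Friction and masses are not known exactly. Their poses are not given: they have to be found in the camera images.
- detector: Grey box with an aluminium top, 110 (x) x 120 (y) x 90 mm high, fixed to the bench. Origin: centre of its underside on the bench; z up. Its front (-x side) carries a black display. It is hollow: inner floor 12 mm above the bench.
- slot (a point): Centre of the slot, level with the detector's top face (90 mm above the bench). The slot goes straight down through the 8 mm thick top, 12 mm wide along the detector's x and 44 mm long along its y, with a 2 mm bevel round its mouth. Axes as the detector's. Covered by the cover at the start.
- cover_grip (a point): Centre of the upright grip of the loose black slot cover (90 g or so). The grip is 16 mm thick (its x) x 44 mm (its y), and stands on the middle of the cover's plate, which is 50 (x) x 80 (y) x 8 mm. This point is 25 mm above the plate's flat underside, 17 mm above the plate's upper face and 17 mm below the grip's top; z up.
- rest_top (a point): Centre of the flat top of the steel rest, 60 mm above the bench. The top is a bar only 22 mm wide (its x) and 70 mm long (its y), on a web 12 x 40 mm; foot plate 70 x 90 x 6 mm. Fixed to the bench. The rest and the holder may stand on either side of the detector. (A fixed shelf of blue tube, its front rail 0.3 m above the bench, stands behind on the left, at y = 0.08 to 0.5 from x = 0.62 on: swing the arm round in front of it.)
- holder: Plastic grey block, 44 (x) x 130 (y) x 42 mm high, fixed to the bench; origin: centre of its underside. Two pockets open upward, centred 35 mm either way along its y, each 13 (x) x 44 (y) mm and 34 mm deep. One test paddle stands in each; which is in which varies.
- paddle_grip (a point): Centre of the flat rectangular handle of the white test paddle to be used (loose, 90 g or so). Handle 18 mm thick (x) x 44 mm (y) x 44 mm high; z up along the paddle. This point is 22 mm below the handle's top and 92 mm above the blade's end. The blade below the handle is 10 mm thick (x), 40 mm wide (y) and 70 mm long.
- paddle_tip (a point): Centre of the flat lower end of that paddle's blade; axes as paddle_grip. At the start it stands on the pocket's floor, 8 mm above the bench.
- knob_grip (a point): Centre of the round knob, 34 mm in diameter and 44 mm high, of the other white test paddle (same blade). It stays in the holder.
Mind the look-alikes: they are no part of the job. What is shaped like the part that bears cover_grip but purple is not meant.

How it is judged:
By the outcome, as a careful person would: the job done as asked, in the order asked, and still so for the second after the job is handed in, while the arm keeps its last pose, push and grip.
It also fails if it takes over 61 s, if anything falls off the work surface, if the arm or the gripper's body presses on something with over 40 N, if the wrist force passes 120 N, or if a joint passes its speed limit or range.

## Working session

There is one attempt and no reset: what is moved stays moved. The work goes in short steps, Python scripts to look and compute and a shell command to move; the robot and the scene stay as the last step left them, time stands still between calls to the robot, and variables do not carry over. Pictures are saved under pics/ and viewed, at most 10 in all, crops included, and the job is handed in when it is done.

```bash
ls; mkdir -p pics; python3 - <<'E'
from bench import *
import cv2,numpy as np
for n in("scene","top"):
    s=snapshot(n); cv2.imwrite(f"pics/{n}0.png",s["img"][:,:,::-1]); print(n,s["fx"],s["fy"],s["cx"],s["cy"],np.round(s["extrinsics"],3).tolist())
print(sense())
E
```

```text
pics
scene 586.8637245252354 586.8637245252354 319.38991201993747 238.06926533815266 [[-0.981, 0.068, -0.18, 753.001], [0.192, 0.419, -0.887, 1055.487], [0.015, -0.905, -0.425, 648.815], [0.0, 0.0, 0.0, 1.0]]
top 617.5348353250614 617.5348353250614 319.23085023385903 239.97575186667794 [[0.026, -0.995, 0.097, 406.248], [-1.0, -0.026, 0.002, -67.249], [0.0, -0.097, -0.995, 1477.268], [0.0, 0.0, 0.0, 1.0]]
{'time': 0.1, 'joint_pos': array([-7.53093853e+01,  7.50961546e+00,  8.53249172e+01, -4.43180884e-04,
        8.72623906e+01, -4.89358960e+00]), 'qd': array([-0.0041979 , -0.07113429, -0.16981798,  0.01741139, -0.0288626 ,
        0.02914426]), 'joint_efforts': array([ 7.68061291e-04, -5.70953500e+01, -5.01940727e+01, -1.11367062e-04,
        8.12692917e-03,  3.26215820e-05]), 'tool_pos': array([ 201.07372271, -565.07194538,  403.74324989]), 'tcp_rot': array([-1.79903392e+02, -7.82705423e-03,  1.95842193e+01]), 'ft_force': array([-0.56360391, -0.41470097, -0.48643488]), 'wrist_torque': array([ 0.00455917, -0.0360767 ,  0.01158609]), 'grip_force': 0.0, 'finger_gap': 85.1766934691747}
```

View pics/scene0.png

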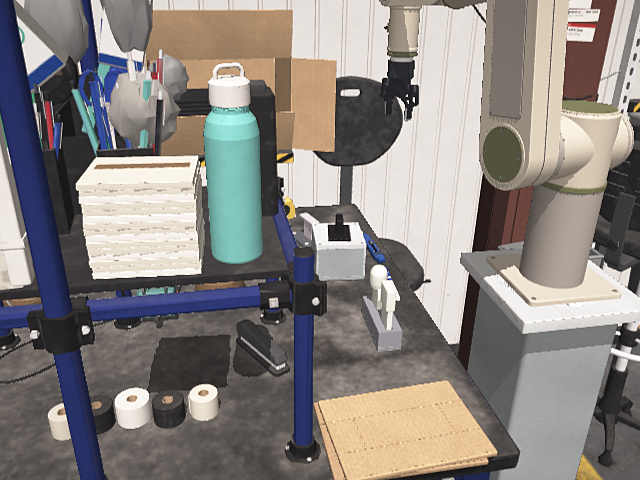

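View pics/top0.png

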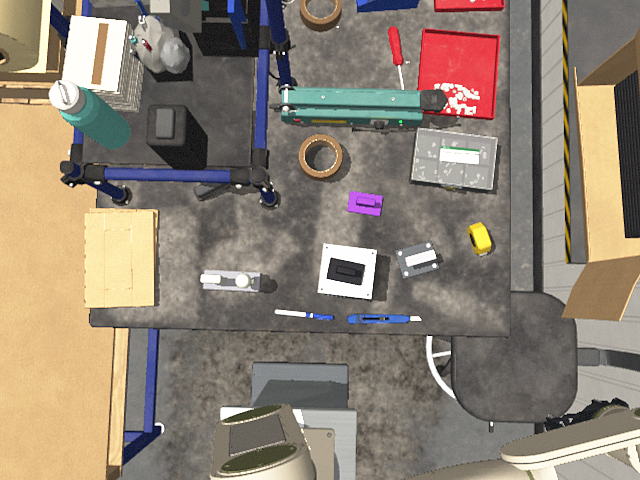

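Top view: the detector is at (347,271) with the black cover on it, the rest at (418,260), and the holder at (232,281) with the flat handle at about (210,279) and the round knob at (243,281). 
Look-alikes for the cover: purple (365,204) and the black box on the shelf (175,130). I choose the black cover at (347,271). Look-alike for the paddle: the knob at (243,281). I choose the flat one at (210,279).

```bash
cat > h.py <<'E'
from bench import *
import cv2,numpy as np
def px2w(s,uv,z):
    E=s["extrinsics"]; uv=np.atleast_2d(np.float64(uv))
    d=np.c_[(uv[:,0]-s["cx"])/s["fx"],(uv[:,1]-s["cy"])/s["fy"],np.ones(len(uv))]@E[:3,:3].T
    o=E[:3,3]; return o+d*((z-o[2])/d[:,2])[:,None]
def w2px(s,p):
    E=s["extrinsics"]; c=(np.atleast_2d(p)-E[:3,3])@E[:3,:3]
    return np.c_[s["fx"]*c[:,0]/c[:,2]+s["cx"],s["fy"]*c[:,1]/c[:,2]+s["cy"]]
def rect(s,mask,z,roi,amin=20):
    """min-area rects (world, at height z) of mask blobs in roi=(x0,y0,x1,y1)"""
    x0,y0,x1,y1=roi; m=np.zeros(mask.shape,np.uint8); m[y0:y1,x0:x1]=mask[y0:y1,x0:x1]
    for c in cv2.findContours(m,cv2.RETR_EXTERNAL,cv2.CHAIN_APPROX_NONE)[0]:
        if cv2.contourArea(c)<amin: continue
        w=px2w(s,c[:,0],z)[:,:2].astype(np.float32); r=cv2.minAreaRect(w)
        M=cv2.moments(c); u=(M["m10"]/M["m00"],M["m01"]/M["m00"])
        print("px",np.round(u,1),"world rect",np.round(r[0],1),np.round(r[1],1),round(r[2],1),"centroid",np.round(px2w(s,u,z)[0,:2],1))
E
python3 - <<'E'
from h import *
t=snapshot("top");s=snapshot("scene");I=t["img"].astype(int);g=I.min(2);G=I.max(2)
a=cv2.resize(t["img"][190:330,190:450],None,fx=3,fy=3,interpolation=cv2.INTER_CUBIC)[:,:780]
b=cv2.resize(s["img"][200:356,290:420],None,fx=1.15,fy=1.15)
c=np.zeros((420+180,780,3),np.uint8);c[:420]=a;c[420:420+b.shape[0],:b.shape[1]]=b
b2=cv2.resize(s["img"][255:355,350:410],(0,0),fx=1.79,fy=1.79);c[420:420+b2.shape[0],200:200+b2.shape[1]]=b2
cv2.imwrite("pics/crop1.png",c[:,:,::-1])
print("det top");rect(t,(g>170).astype(np.uint8),90,(305,235,385,305))
print("cover");rect(t,(G<60).astype(np.uint8),98,(325,250,370,290))
print("rest");rect(t,(g>200).astype(np.uint8),60,(395,240,440,280),8)
print("handles");rect(t,(g>190).astype(np.uint8),144,(190,262,270,300),8)
print("purple");rect(t,((I[:,:,2]>150)&(I[:,:,1]<80)).astype(np.uint8),8,(340,185,390,220))
E
```

```text
det top
px [346.7 270.8] world rect [ 474.3 -127.6] [122.2 112.3] 84.4 centroid [ 474.1 -127.6]
cover
px [348.3 270.4] world rect [ 479.8 -125.6] [75.4 32.7] 78.5 centroid [ 474.7 -130.8]
rest
px [405.6 273.4] world rect [ 472.8 -263.9] [6.9 6.9] 1.5 centroid [ 473. -264.]
px [434.  265.2] world rect [ 492.9 -329.1] [8.1 8.2] 46.0 centroid [ 493.6 -329.1]
px [399.5 253. ] world rect [ 519.6 -249.5] [9.3 6.9] 0.8 centroid [ 519.6 -249.5]
px [420.3 257.6] world rect [ 510.4 -297.6] [21.8 69.5] 17.4 centroid [ 510.3 -297.5]
px [427.8 244.9] world rect [ 539.8 -313.8] [8.1 8.3] 46.1 centroid [ 540.  -314.4]
handles
px [225.5 279.6] world rect [445.1 127.3] [126.5  40.1] 88.5 centroid [445.8 135.6]
purple
```

View pics/crop1.png

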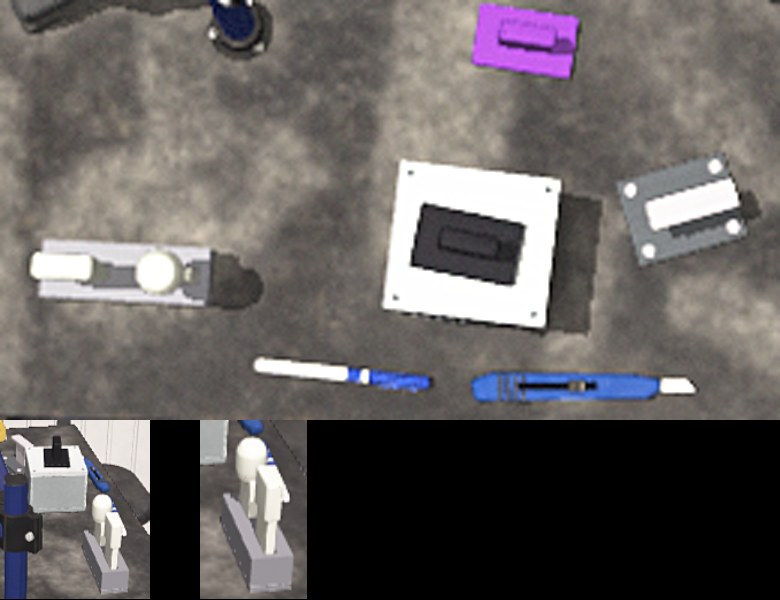

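The crop confirms it: the black cover on the white detector top is at crop (468,244), the flat handle at (62,267), the round knob at (157,271) and the purple decoy at (527,40). Next I refine the poses with better masks.

```bash
python3 - <<'E'
from h import *
t=snapshot("top");s=snapshot("scene");I=t["img"].astype(int);G=I.max(2)
print("row",[(u,I[271,u].tolist()) for u in range(306,386,3)])
print("handle row",[I[278,u].tolist() for u in range(198,226)])
print("handle col",[I[v,208].tolist() for v in range(268,294)])
for th in (70,100,130):
    print("cover",th);rect(t,(G<th).astype(np.uint8),98,(325,250,368,290))
print("hdl")
for d in(10,20):
  rect(t,((I[:,:,0]-I[:,:,2]>d)&(G>200)).astype(np.uint8),122,(190,262,270,300),8)
up=cv2.resize(t["img"][250:292,322:372],None,fx=16,fy=14,interpolation=cv2.INTER_NEAREST)
u8=lambda a:np.clip(a.astype(int)*3,0,255).astype(np.uint8)
cv2.imwrite("pics/cov.png",u8(up)[:, :, ::-1])
E
```

```text
row [(306, [92, 85, 83]), (309, [102, 99, 95]), (312, [118, 109, 108]), (315, [142, 135, 123]), (318, [165, 154, 139]), (321, [255, 255, 255]), (324, [254, 255, 254]), (327, [245, 249, 243]), (330, [64, 60, 64]), (333, [66, 62, 68]), (336, [36, 36, 37]), (339, [59, 59, 66]), (342, [65, 65, 65]), (345, [62, 61, 67]), (348, [63, 59, 65]), (351, [61, 58, 60]), (354, [57, 53, 56]), (357, [37, 38, 40]), (360, [46, 44, 46]), (363, [90, 88, 87]), (366, [255, 255, 255]), (369, [254, 254, 254]), (372, [255, 255, 255]), (375, [36, 32, 30]), (378, [63, 61, 58]), (381, [82, 78, 76]), (384, [83, 79, 70])]
handle row [[101, 93, 91], [80, 73, 73], [198, 192, 171], [255, 255, 255], [255, 255, 255], [255, 255, 255], [255, 255, 254], [255, 255, 254], [255, 255, 254], [255, 255, 254], [255, 255, 254], [255, 255, 254], [255, 255, 254], [255, 255, 254], [255, 255, 254], [255, 255, 254], [255, 255, 254], [255, 255, 254], [255, 255, 254], [255, 255, 255], [255, 255, 255], [255, 255, 255], [204, 203, 180], [100, 97, 89], [115, 113, 103], [114, 114, 103], [104, 104, 98], [100, 98, 92]]
handle col [[145, 136, 121], [168, 161, 152], [208, 203, 205], [226, 224, 227], [220, 220, 223], [221, 218, 224], [222, 218, 213], [255, 255, 248], [255, 255, 255], [255, 255, 255], [255, 255, 254], [255, 255, 254], [255, 255, 255], [255, 255, 255], [237, 236, 221], [182, 178, 179], [226, 224, 227], [225, 222, 226], [225, 222, 226], [229, 227, 231], [196, 194, 200], [128, 125, 125], [99, 92, 86], [112, 109, 104], [111, 104, 99], [111, 106, 101]]
cover 70
px [345.1 271.2] world rect [ 472.8 -123.8] [77.  47.2] 79.7 centroid [ 472.7 -123.7]
cover 100
px [345.3 271.2] world rect [ 472.6 -124.1] [78.4 47.7] 79.7 centroid [ 472.7 -124.1]
cover 130
px [345.4 271.2] world rect [ 472.7 -124.5] [79.3 47.8] 80.1 centroid [ 472.7 -124.5]
hdl
```

View pics/cov.png

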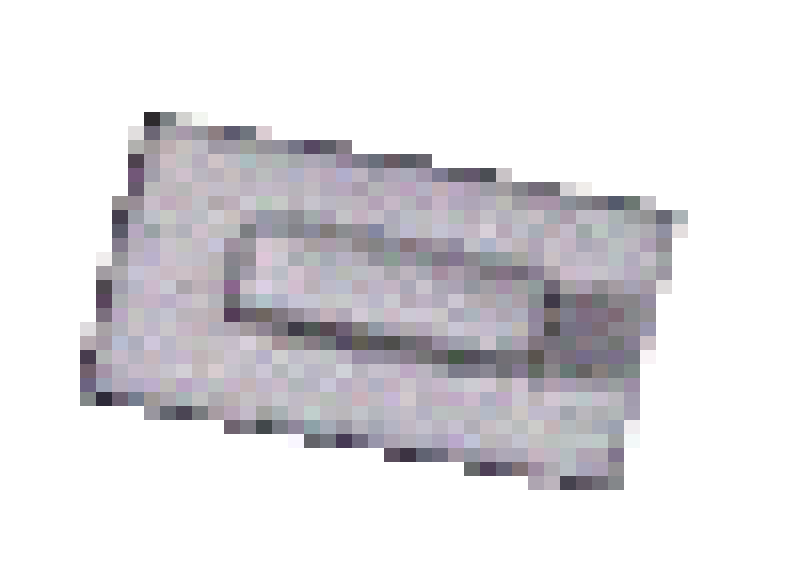

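Cover plate measured at 79x48 mm (true size 80x50), centre (472.7,-124.4), yaw -10 deg. The grip outline is centred at crop (395,292). Now the handle numbers, then the first turn.

```bash
cat >> h.py <<'E'
from scipy.spatial.transform import Rotation as Ro
def togo(x,y,z,yaw):
    """remaining shift/turn in jog units, tool axes, to a tool-down pose"""
    q=sense(); R=Ro.from_euler("xyz",q["tcp_rot"],degrees=True); T=Ro.from_euler("xyz",[180,0,yaw],degrees=True)
    d=R.inv().apply(np.array([x,y,z])-q["tool_pos"])/100
    w=np.degrees((R.inv()*T).as_rotvec())/60
    print("t",round(q["time"],2),"shift",np.round(d,3),"turn",np.round(w,3),"pos",np.round(q["tool_pos"],1),"rpy",np.round(q["tcp_rot"],2),"F",np.round(q["ft_force"],1),"gap",round(q["finger_gap"],1),"grip",round(q["grip_force"],1))
E
python3 - <<'E'
from h import *
t=snapshot("top");I=t["img"].astype(int)
rect(t,(I.min(2)>236).astype(np.uint8),122,(190,262,270,300),8)
print("grip top",px2w(t,[346.7,270.86],132))
E
python3 -m jog '0 0 0 0 0 -0.168 -1;0 0 0 0 0 -0.168 -1;0 0 0 0 0 -0.168 -1;0 0 0 0 0 -0.168 -1;0 0 0 0 0 -0.168 -1'
python3 -m jog '0 0 0 0 0 -0.168 -1;0 0 0 0 0 0 -1'
python3 -c "from h import *;togo(472.7,-124.5,335,80)"
```

```text
px [241.3 280.1] world rect [446.4 103.8] [21.9 24.2] 1.5 centroid [446.2 104.3]
px [210.  278.2] world rect [448.8 173. ] [40.4 15.7] 87.9 centroid [448.6 172.9]
grip top [[ 471.86753953 -125.79158087  132.        ]]
time: 0.98
tool_pos: [201.1, -565.3, 404.6]
tcp_rot: [-180.0, -0.0, 70.3]
ft_force: [0.6, 0.1, 0.3]
finger_gap: 85.4
grip_force: 0.0
time: 1.23
tool_pos: [201.1, -565.3, 404.7]
tcp_rot: [-180.0, -0.0, 80.0]
ft_force: [0.2, 0.7, 0.7]
finger_gap: 85.1
grip_force: 0.0
t 1.23 shift [4.812 1.909 0.697] turn [-0. -0.  0.] pos [ 201.1 -565.3  404.7] rpy [-180.   -0.   80.] F [0.2 0.7 0.7] gap 85.1 grip 0.0
```

```bash

python3 -m jog '0.48 0.19 0 0 0 0 -1;0.48 0.19 0 0 0 0 -1;0.48 0.19 0 0 0 0 -1;0.48 0.19 0 0 0 0 -1;0.48 0.19 0 0 0 0 -1' >/dev/null
python3 -m jog '0.48 0.19 0.1 0 0 0 -1;0.48 0.19 0.1 0 0 0 -1;0.48 0.19 0.2 0 0 0 -1;0.48 0.19 0.2 0 0 0 -1;0.48 0.19 0.1 0 0 0 -1' >/dev/null
python3 -m jog '0 0 0 0 0 0 -1;0 0 0 0 0 0 -1'
python3 -c "from h import *;togo(472.2,-125,277,80)"
```

```text
time: 2.72
tool_pos: [471.1, -125.3, 334.8]
tcp_rot: [-180.0, 0.0, 80.0]
ft_force: [0.2, 0.4, 0.3]
finger_gap: 85.4
grip_force: 0.0
t 2.73 shift [0.005 0.01  0.578] turn [-0.     0.    -0.001] pos [ 471.1 -125.3  334.8] rpy [-1.800e+02  3.000e-02  7.997e+01] F [0.2 0.4 0.3] gap 85.4 grip 0.0
```

```bash

python3 -m jog '0.005 0.01 0.2 0 0 0 -1;0 0 0.2 0 0 0 -1;0 0 0.1 0 0 0 -1;0 0 0.07 0 0 0 -1;0 0 0 0 0 0 0' 40
python3 -m jog '0 0 0 0 0 0 1;0 0 0 0 0 0 1;0 0 0 0 0 0 1;0 0 0 0 0 0 1;0 0 0 0 0 0 1' 40
python3 -c "from h import *;togo(472.2,-125,277,80)"
```

```text
time: 3.35
tool_pos: [472.0, -125.3, 277.7]
tcp_rot: [-180.0, 0.0, 80.0]
ft_force: [0.2, -0.2, 0.1]
finger_gap: 69.8
grip_force: 0.0
time: 3.98
tool_pos: [472.4, -125.0, 278.2]
tcp_rot: [179.9, 0.0, 80.1]
ft_force: [-0.3, 0.1, 3.4]
finger_gap: 15.4
grip_force: 40.4
t 3.98 shift [-0.001 -0.002  0.012] turn [0.001 0.    0.001] pos [ 472.4 -125.   278.2] rpy [1.7994e+02 1.0000e-02 8.0070e+01] F [-0.3  0.1  3.4] gap 15.4 grip 40.4
```

```bash

python3 -m jog '0 0 -0.1 0 0 0 1;0 0 -0.2 0 0 0 1;0 0 -0.2 0 0 0 1;0 0 0 0 0 -0.152 1;0 0 0 0 0 -0.152 1'
python3 -m jog '0 0 0 0 0 -0.152 1;0 0 0 0 0 0 1'
python3 -c "from h import *;togo(510.3,-297.5,300,107.4)"
```

```text
time: 4.6
tool_pos: [472.1, -125.0, 328.3]
tcp_rot: [180.0, 0.0, 98.6]
ft_force: [0.4, -0.1, -1.6]
finger_gap: 15.1
grip_force: 39.8
time: 4.85
tool_pos: [472.1, -124.9, 327.8]
tcp_rot: [-180.0, -0.0, 107.4]
ft_force: [0.5, 0.1, -0.8]
finger_gap: 14.9
grip_force: 39.8
t 4.85 shift [-1.762 -0.15   0.278] turn [-0. -0. -0.] pos [ 472.1 -124.9  327.8] rpy [-1.7998e+02 -1.0000e-02  1.0737e+02] F [ 0.5  0.1 -0.8] gap 14.9 grip 39.8
```

```bash

python3 -m jog '-0.35 -0.03 0 0 0 0 1;-0.35 -0.03 0 0 0 0 1;-0.35 -0.03 0.05 0 0 0 1;-0.35 -0.03 0.1 0 0 0 1;-0.36 -0.03 0.13 0 0 0 1'
python3 -m jog '0 0 0 0 0 0 1;0 0 0 0 0 0 1'
python3 - <<'E'
from h import *
togo(510.3,-297.5,250,107.4)
t=snapshot("top");cv2.imwrite("pics/t2.png",cv2.resize(t["img"][230:310,310:450],None,fx=5.7,fy=5.7,interpolation=cv2.INTER_CUBIC)[:,:,::-1])
I=t["img"].astype(int)
for th in(90,130,170): rect(t,(I.max(2)<th).astype(np.uint8),90,(332,255,362,288),8)
E
```

```text
time: 5.48
tool_pos: [510.8, -298.6, 299.8]
tcp_rot: [180.0, 0.0, 107.2]
ft_force: [0.4, -0.3, -1.9]
finger_gap: 15.3
grip_force: 39.8
time: 5.72
tool_pos: [510.4, -297.2, 299.5]
tcp_rot: [-180.0, -0.1, 107.3]
ft_force: [0.0, 0.5, -1.5]
finger_gap: 15.4
grip_force: 39.7
t 5.72 shift [-0.003 -0.002  0.495] turn [-0.    -0.001 -0.002] pos [ 510.4 -297.2  299.5] rpy [-1.7998e+02 -6.0000e-02  1.0727e+02] F [ 0.   0.5 -1.5] gap 15.4 grip 39.7
px [344.7 270.6] world rect [ 474.3 -126.8] [38.4  8.7] 85.8 centroid [ 474.5 -123.2]
px [345.2 270.5] world rect [ 474.5 -128. ] [40.9 10.7] 85.1 centroid [ 474.7 -124.1]
```

View pics/t2.png

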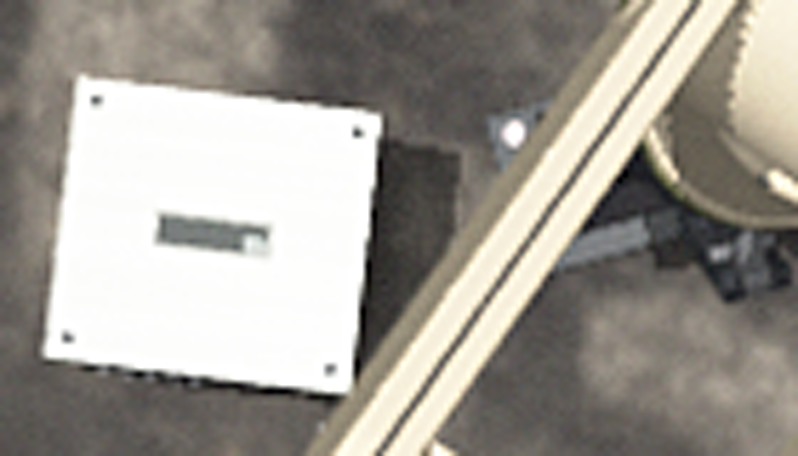

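The slot shows open at crop (214,235), world about (474.4,-127.8), yaw about -5.4. That agrees with the detector outline. Now lower the cover onto the rest.

```bash

python3 -m jog '-0.003 0 0.2 0 0 0 1;0 0 0.15 0 0 0 1;0 0 0.1 0 0 0 1;0 0 0 0 0 0 1' 
python3 -m jog '0 0 0.02 0 0 0 1;0 0 0 0 0 0 1' 
python3 -m jog '0 0 0.02 0 0 0 1;0 0 0 0 0 0 1' 
python3 -m jog '0 0 0.02 0 0 0 1;0 0 0 0 0 0 1' 
```

```text
time: 6.28
tool_pos: [510.1, -297.1, 253.0]
tcp_rot: [-179.9, -0.1, 107.4]
ft_force: [-0.8, -0.4, -1.0]
finger_gap: 15.4
grip_force: 39.8
time: 6.52
tool_pos: [510.8, -297.8, 253.2]
tcp_rot: [180.0, 0.0, 107.4]
ft_force: [-0.3, -0.4, -1.5]
finger_gap: 15.1
grip_force: 39.8
time: 6.78
tool_pos: [510.6, -297.6, 250.7]
tcp_rot: [180.0, -0.0, 107.4]
ft_force: [0.5, 0.4, -2.1]
finger_gap: 15.1
grip_force: 39.8
time: 7.02
tool_pos: [510.6, -297.6, 248.4]
tcp_rot: [-180.0, -0.0, 107.4]
ft_force: [1.4, -0.4, -1.4]
finger_gap: 15.6
grip_force: 39.8
```

```bash

python3 -m jog '0 0 0.01 0 0 0 1;0 0 0 0 0 0 1;0 0 0 0 0 0 1' 
python3 - <<'E'
from h import *
togo(510.3,-297.5,250,107.4)
s=snapshot("scene");u=w2px(s,[[510,-297,60]])[0].astype(int);print(u)
x,y=u; cv2.imwrite("pics/s3.png",cv2.resize(s["img"][y-70:y+50,x-80:x+80],None,fx=5,fy=5,interpolation=cv2.INTER_CUBIC)[:,:,::-1])
E
```

```text
time: 7.4
tool_pos: [510.7, -297.7, 248.3]
tcp_rot: [180.0, 0.0, 107.4]
ft_force: [-3.7, 2.1, 5.3]
finger_gap: 15.1
grip_force: 40.6
t 7.4 shift [ 0.003 -0.003 -0.017] turn [0. 0. 0.] pos [ 510.7 -297.7  248.3] rpy [1.8000e+02 1.0000e-02 1.0743e+02] F [-3.7  2.1  5.3] gap 15.1 grip 40.6
[307 218]
```

View pics/s3.png

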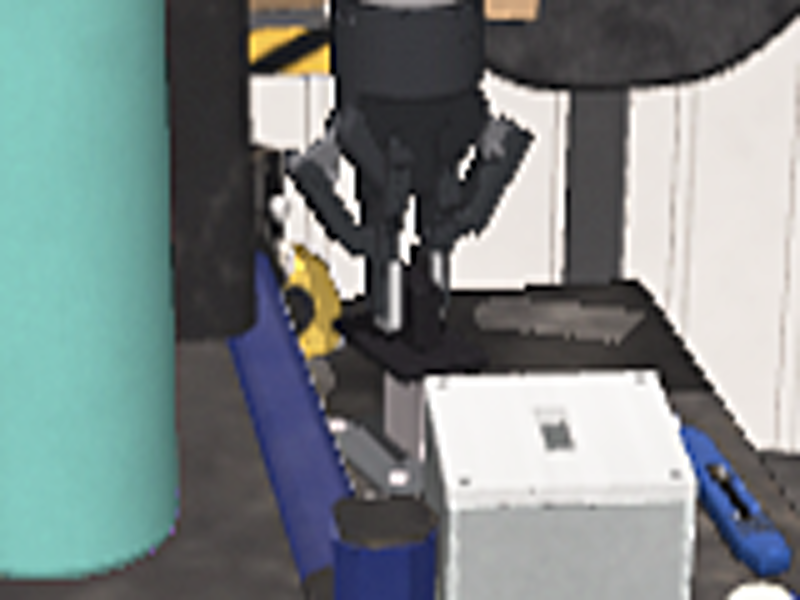

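The black plate at crop (420,350) sits on the rest web at (403,400), level, and the force shows contact. Release and rise.

```bash

python3 -m jog '0 0 0 0 0 0 0.4;0 0 0 0 0 0 0;0 0 0 0 0 0 -1;0 0 0 0 0 0 -1;0 0 0 0 0 0 -1' 
python3 -m jog '0 0 -0.1 0 0 0 -1;0 0 -0.3 0 0 0 -1;0 0 -0.4 0 0 0 -1;0 0 -0.4 0 0 0 -1;0 0 -0.3 0 0 0 -1' 
python3 -c "from h import *;togo(448.7,172.9,310,87.9)"
```

```text
time: 8.07
tool_pos: [510.6, -297.7, 247.6]
tcp_rot: [-180.0, -0.0, 107.4]
ft_force: [-0.4, 0.2, 0.7]
finger_gap: 85.3
grip_force: 0.0
time: 8.7
tool_pos: [510.8, -297.7, 400.9]
tcp_rot: [179.9, 0.1, 107.4]
ft_force: [0.6, -0.8, 0.3]
finger_gap: 85.4
grip_force: 0.0
t 8.7 shift [4.678 0.815 0.9  ] turn [0.002 0.002 0.325] pos [ 510.8 -297.7  400.9] rpy [1.7990e+02 1.3000e-01 1.0742e+02] F [ 0.6 -0.8  0.3] gap 85.4 grip 0.0
```

```bash

python3 -m jog '0 0 0 0 0 0.162 -1;0 0 0 0 0 0.162 -1;0 0 0 0 0 0 -1' 
python3 - <<'E'
from h import *
togo(448.7,172.9,310,87.9)
t=snapshot("top");I=t["img"].astype(int);s=snapshot("scene")
rect(t,(I.max(2)<110).astype(np.uint8),68,(395,235,445,280),200)
x,y=307,218;cv2.imwrite("pics/s4.png",np.vstack([cv2.resize(s["img"][y-40:y+20,x-80:x+40],None,fx=5,fy=5,interpolation=cv2.INTER_CUBIC),cv2.resize(t["img"][235:285,370:470],(600,300),interpolation=cv2.INTER_CUBIC)])[:,:,::-1])
E
```

```text
time: 9.07
tool_pos: [510.6, -297.7, 398.5]
tcp_rot: [180.0, 0.0, 88.0]
ft_force: [0.7, -0.5, -0.5]
finger_gap: 85.3
grip_force: 0.0
t 9.07 shift [ 4.682 -0.78   0.882] turn [0.001 0.    0.002] pos [ 510.6 -297.7  398.5] rpy [1.7996e+02 3.0000e-02 8.8040e+01] F [ 0.7 -0.5 -0.5] gap 85.3 grip 0.0
px [430.6 269.1] world rect [ 493.2 -313.7] [64.  73.7] 1.5 centroid [ 484. -320.]
px [402.9 241.7] world rect [ 532.1 -265.5] [58.1 55.1] 0.8 centroid [ 545.1 -255.9]
```

View pics/s4.png

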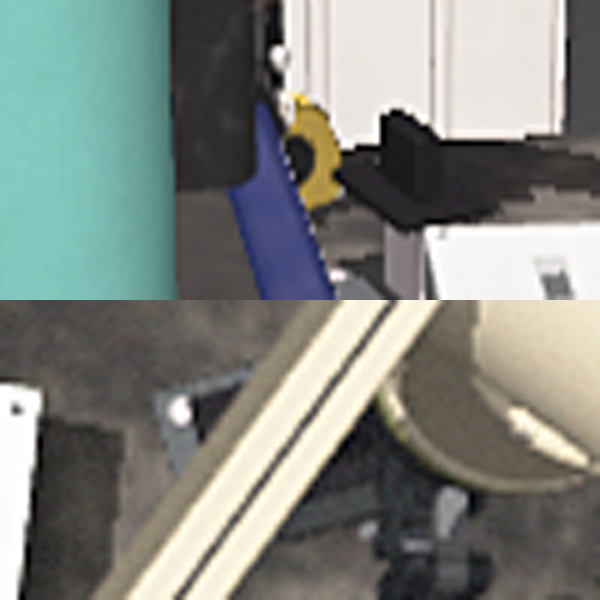

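The cover stands level on the rest (grip at (410,155), plate at (400,195)). Move to the holder.

```bash

python3 -m jog '0.47 -0.08 0 0 0 0 -1;0.47 -0.08 0 0 0 0 -1;0.47 -0.08 0 0 0 0 -1;0.47 -0.08 0 0 0 0 -1;0.47 -0.08 0 0 0 0 -1' >/dev/null
python3 -m jog '0.47 -0.08 0 0 0 0 -1;0.47 -0.08 0 0 0 0 -1;0.47 -0.08 0.2 0 0 0 -1;0.47 -0.08 0.3 0 0 0 -1;0.45 -0.06 0.3 0 0 0 -1' >/dev/null
python3 -m jog '0 0 0 0 0 0 -1;0 0 0 0 0 0 -1'
python3 -c "from h import *;togo(448.7,172.9,258,87.9)"
```

```text
time: 10.68
tool_pos: [449.3, 172.7, 318.1]
tcp_rot: [180.0, 0.0, 88.1]
ft_force: [0.2, -1.3, -0.4]
finger_gap: 86.0
grip_force: 0.0
t 10.68 shift [ 0.002 -0.006  0.601] turn [0.    0.    0.004] pos [449.3 172.7 318.1] rpy [1.7998e+02 2.0000e-02 8.8140e+01] F [ 0.2 -1.3 -0.4] gap 86.0 grip 0.0
```

```bash

python3 -m jog '0 -0.006 0.25 0 0 0.004 -1;0 0 0.2 0 0 0 -1;0 0 0.1 0 0 0 -1;0 0 0.06 0 0 0 -1;0 0 0 0 0 0 0' 60
python3 -m jog '0 0 0 0 0 0 1;0 0 0 0 0 0 1;0 0 0 0 0 0 1;0 0 0 0 0 0 1;0 0 0 0 0 0 1' 60
python3 -c "from h import *;togo(448.7,172.9,257,87.9)"
```

```text
time: 11.3
tool_pos: [448.9, 172.5, 257.1]
tcp_rot: [180.0, -0.0, 87.7]
ft_force: [-1.1, 0.0, 0.3]
finger_gap: 70.2
grip_force: 0.0
time: 11.92
tool_pos: [448.6, 172.9, 257.2]
tcp_rot: [-180.0, -0.0, 87.8]
ft_force: [-3.6, -0.3, 6.1]
finger_gap: 17.4
grip_force: 58.5
t 11.93 shift [-0.     0.001  0.002] turn [-0.    -0.    -0.002] pos [448.6 172.9 257.2] rpy [-1.800e+02 -1.000e-02  8.776e+01] F [-3.6 -0.3  6.1] gap 17.4 grip 58.5
```

```bash

python3 -m jog '0 0 -0.1 0 0 0 1;0 0 -0.2 0 0 0 1;0 0 -0.3 0 0 0 1;0 0 -0.35 0 0 0 1;0 0 -0.3 0 0 0.054 1'
python3 -m jog '0 0 0 0 0 0 1;0 0 0 0 0 0 1'
python3 -c "from h import *;togo(474.4,-127.8,382,84.6)"
```

```text
time: 12.55
tool_pos: [448.6, 172.8, 383.6]
tcp_rot: [179.9, -0.0, 84.4]
ft_force: [0.5, -0.1, 0.1]
finger_gap: 17.2
grip_force: 58.3
time: 12.8
tool_pos: [448.4, 172.7, 381.0]
tcp_rot: [-180.0, 0.0, 84.6]
ft_force: [-0.5, -0.9, -1.6]
finger_gap: 17.4
grip_force: 58.4
t 12.8 shift [-2.967  0.545 -0.01 ] turn [-0.001  0.    -0.001] pos [448.4 172.7 381. ] rpy [-1.7996e+02  1.0000e-02  8.4550e+01] F [-0.5 -0.9 -1.6] gap 17.4 grip 58.4
```

```bash

python3 -m jog '-0.4 0.073 0 0 0 0 1;-0.45 0.083 0 0 0 0 1;-0.45 0.083 0 0 0 0 1;-0.45 0.083 0 0 0 0 1;-0.45 0.083 0 0 0 0 1' >/dev/null
python3 -m jog '-0.4 0.073 0 0 0 0 1;-0.367 0.067 0.1 0 0 0 1;0 0 0.13 0 0 0 1;0 0 0 0 0 0 1;0 0 0 0 0 0 1'
python3 - <<'E'
from h import *
togo(474.4,-127.8,349,84.6)
s=snapshot("scene");t=snapshot("top");print(w2px(s,[[474.4,-127.8,90]]),w2px(t,[[474.4,-127.8,90]]))
# slot outline predicted
c,si=np.cos(np.radians(-5.4)),np.sin(np.radians(-5.4));R=np.array([[c,-si],[si,c]])
print("blade bottom corners px",np.round(w2px(s,[np.r_[np.array([474.4,-127.8])+R@np.array(o),102] for o in((-5,20),(5,20),(5,-20),(-5,-20))]),1).tolist())
u,v=w2px(s,[[474.4,-127.8,100]])[0].astype(int);print(u,v)
a=cv2.resize(s["img"][v-35:v+30,u-40:u+40],None,fx=9,fy=9,interpolation=cv2.INTER_CUBIC)
cv2.imwrite("pics/s5.png",a[:,:,::-1])
E
```

```text
time: 14.05
tool_pos: [474.3, -126.8, 358.3]
tcp_rot: [-179.9, -0.0, 84.6]
ft_force: [-0.3, 0.6, -1.1]
finger_gap: 17.9
grip_force: 58.4
t 14.05 shift [-0.01   0.002  0.093] turn [-0.001 -0.001 -0.   ] pos [ 474.3 -126.8  358.3] rpy [-1.7994e+02 -3.0000e-02  8.4580e+01] F [-0.3  0.6 -1.1] gap 17.9 grip 58.4
[[335.88259568 233.97776847]] [[346.78504598 270.646754  ]]
blade bottom corners px [[339.4, 232.8], [334.9, 232.9], [332.8, 225.7], [337.1, 225.6]]
336 229
```

View pics/s5.png

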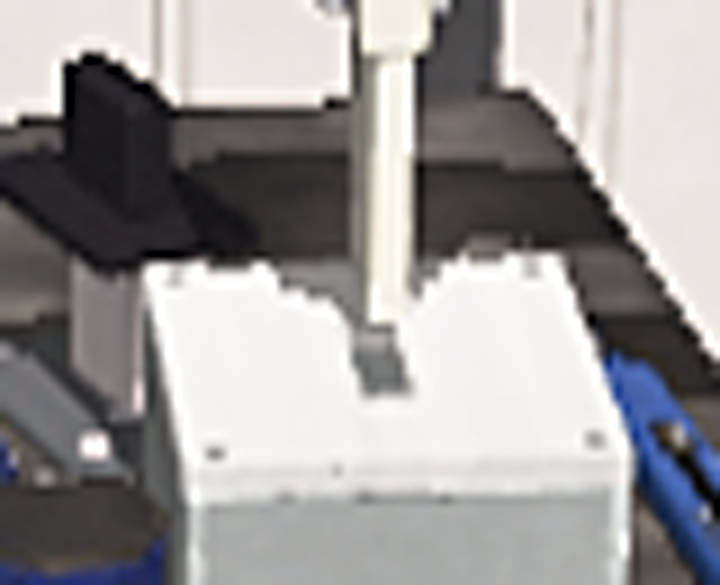

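The blade's near edge is at crop x 367–410, bottom y 322. The slot's near end is at x 360–410, y 395. The black cover sits on the rest at left. Compare the offsets of both against prediction.

```bash
python3 - <<'E'
from h import *
s=snapshot("scene");q=sense()["tool_pos"]
c,si=np.cos(np.radians(-5.4)),np.sin(np.radians(-5.4));R=np.array([[c,-si],[si,c]])
P=lambda o,xy,z:np.r_[np.array(xy)+R@np.array(o),z]
print("slot near pred",np.round(w2px(s,[P((-6,22),(474.4,-127.8),90),P((6,22),(474.4,-127.8),90),P((-8,24),(474.4,-127.8),90),P((8,24),(474.4,-127.8),90)]),1).tolist())
print("blade pred",np.round(w2px(s,[P((-5,20),q[:2],q[2]-249.2),P((5,20),q[:2],q[2]-249.2)]),1).tolist())
print("top corners pred",np.round(w2px(s,[P(o,(474.4,-127.8),90) for o in((-55,60),(55,60),(-55,-60),(55,-60))]),1).tolist())
I=s["img"].astype(int)
for v in(215,220,225,228,230,234,236): print(v,"blade/slot row",[(u,int(I[v,u].sum()/3),int(I[v,u,0]-I[v,u,2])) for u in range(330,348)])
E
```

```text
slot near pred [[339.8, 238.0], [334.4, 238.1], [340.8, 238.3], [333.7, 238.6]]
blade pred [[339.4, 229.7], [335.0, 229.8]]
top corners pred [[364.1, 244.7], [314.2, 246.2], [355.7, 222.8], [309.6, 224.0]]
215 blade/slot row [(330, 50, 5), (331, 52, 7), (332, 53, 5), (333, 51, 6), (334, 74, 8), (335, 123, 12), (336, 138, 14), (337, 253, 4), (338, 240, 13), (339, 242, 12), (340, 251, 10), (341, 100, 11), (342, 43, 4), (343, 58, 5), (344, 59, 6), (345, 61, 7), (346, 61, 6), (347, 61, 7)]
220 blade/slot row [(330, 62, 6), (331, 63, 7), (332, 64, 7), (333, 62, 7), (334, 82, 7), (335, 123, 11), (336, 142, 15), (337, 255, 0), (338, 239, 12), (339, 242, 12), (340, 254, 3), (341, 76, 9), (342, 57, 7), (343, 65, 8), (344, 65, 7), (345, 60, 7), (346, 57, 6), (347, 56, 7)]
225 blade/slot row [(330, 130, 3), (331, 128, 2), (332, 128, 4), (333, 131, 2), (334, 135, 3), (335, 124, 5), (336, 116, 13), (337, 252, 8), (338, 240, 13), (339, 239, 13), (340, 244, 13), (341, 128, 6), (342, 218, 8), (343, 213, 8), (344, 216, 7), (345, 253, 2), (346, 246, 3), (347, 246, 2)]
228 blade/slot row [(330, 252, 3)
[... 436 characters left out ...]
 242, 3), (341, 250, 3), (342, 246, 3), (343, 245, 3), (344, 244, 2), (345, 244, 2), (346, 244, 3), (347, 244, 3)]
234 blade/slot row [(330, 243, 3), (331, 245, 2), (332, 245, 2), (333, 246, 3), (334, 251, 3), (335, 138, 2), (336, 110, -2), (337, 118, -1), (338, 120, -1), (339, 118, 0), (340, 136, 5), (341, 240, 5), (342, 250, 2), (343, 246, 3), (344, 244, 3), (345, 244, 3), (346, 243, 3), (347, 243, 3)]
236 blade/slot row [(330, 242, 3), (331, 243, 3), (332, 245, 2), (333, 244, 3), (334, 246, 3), (335, 235, 4), (336, 128, 0), (337, 111, -2), (338, 115, -2), (339, 111, -1), (340, 108, 1), (341, 173, 7), (342, 239, 4), (343, 248, 2), (344, 244, 3), (345, 244, 3), (346, 243, 3), (347, 242, 3)]
```

Relative to the slot, the blade is about 0.5 mm too far in +x and 1 mm too far in +y. Correct that and descend, watching the force.

```bash

python3 -m jog '-0.01 -0.004 0.1 0 0 0 1;0 0 0.07 0 0 0 1;0 0 0 0 0 0 1;0 0 0 0 0 0 1'
python3 -m jog '0 0 0.03 0 0 0 1;0 0 0 0 0 0 1'
python3 -m jog '0 0 0.02 0 0 0 1;0 0 0 0 0 0 1;0 0 0 0 0 0 1'
```

```text
time: 14.7
tool_pos: [473.9, -128.7, 341.7]
tcp_rot: [-180.0, -0.0, 84.5]
ft_force: [-0.0, -0.3, -0.1]
finger_gap: 17.0
grip_force: 58.4
time: 14.95
tool_pos: [474.1, -128.8, 339.2]
tcp_rot: [179.9, 0.0, 84.5]
ft_force: [-0.3, -0.3, 1.0]
finger_gap: 17.3
grip_force: 58.7
time: 15.32
tool_pos: [474.3, -128.8, 338.8]
tcp_rot: [179.9, 0.0, 84.5]
ft_force: [-3.8, 0.8, 13.2]
finger_gap: 17.7
grip_force: 60.4
```

Contact at the mouth with Fx < 0, which suggests the +x bevel. Back off, shift 1.5 mm to -x, retry.

```bash

python3 -c "from h import *;print(sense()['wrist_torque'])"
python3 -m jog '0 0 -0.04 0 0 0 1;0.008 -0.014 0 0 0 0 1;0 0 0 0 0 0 1'
python3 -m jog '0 0 0.03 0 0 0 1;0 0 0.01 0 0 0 1;0 0 0 0 0 0 1'
python3 -c "from h import *;print(sense()['wrist_torque'])"
```

```text
[0.34334582 1.0188209  0.00662908]
time: 15.7
tool_pos: [472.4, -127.6, 340.2]
tcp_rot: [-180.0, -0.0, 84.5]
ft_force: [-0.4, 1.1, -0.5]
finger_gap: 17.5
grip_force: 58.4
time: 16.08
tool_pos: [472.5, -127.7, 336.3]
tcp_rot: [-180.0, -0.0, 84.5]
ft_force: [0.8, -0.3, -1.5]
finger_gap: 17.4
grip_force: 58.4
[-0.05052516  0.03756647 -0.00403073]
```

```bash

python3 -m jog '0 0 0.03 0 0 0 1;0 0 0.03 0 0 0 1;0 0 0 0 0 0 1'
python3 -c "from h import *;print(sense()['wrist_torque'])"
```

```text
time: 16.45
tool_pos: [472.5, -127.7, 330.3]
tcp_rot: [-180.0, -0.0, 84.5]
ft_force: [0.3, 0.4, -1.0]
finger_gap: 17.4
grip_force: 58.4
[-0.01212079 -0.00627406  0.043999  ]
```

```bash

python3 -m jog '0 0 0.05 0 0 0 1;0 0 0.08 0 0 0 1;0 0 0 0 0 0 1'
python3 -m jog '0 0 0.08 0 0 0 1;0 0 0.08 0 0 0 1;0 0 0.02 0 0 0 1;0 0 0 0 0 0 1;0 0 0 0 0 0 1'
python3 - <<'E'
from h import *
print(sense()['wrist_torque']);togo(472.5,-127.7,299.2,84.6)
s=snapshot("scene");t=snapshot("top");u,v=w2px(s,[[474.4,-127.8,100]])[0].astype(int)
p=sense()["tool_pos"]
print("handle bottom pred",np.round(w2px(s,[[p[0]+2,p[1]+20,120],[p[0]+2,p[1]+22,120],[p[0]+2,p[1]+20,90]]),1).tolist(),u,v)
cv2.imwrite("pics/s6.png",np.hstack([cv2.resize(s["img"][v-45:v+30,u-45:u+40],None,fx=6,fy=6,interpolation=cv2.INTER_CUBIC),cv2.resize(t["img"][255-75//2:255+38,195:240],None,fx=6,fy=6,interpolation=cv2.INTER_CUBIC)])[:,:,::-1])
E
```

```text
time: 16.82
tool_pos: [472.3, -127.6, 316.6]
tcp_rot: [-179.9, -0.0, 84.5]
ft_force: [-0.4, 0.2, -0.6]
finger_gap: 17.4
grip_force: 58.3
time: 17.45
tool_pos: [472.7, -127.8, 300.0]
tcp_rot: [180.0, 0.0, 84.5]
ft_force: [0.1, 0.0, -1.2]
finger_gap: 17.2
grip_force: 58.3
[ 0.01622527 -0.00143664  0.03054217]
t 17.45 shift [ 0.001 -0.002  0.008] turn [ 0.     0.    -0.002] pos [ 472.7 -127.8  300. ] rpy [179.98   0.    84.5 ] F [ 0.1  0.  -1.2] gap 17.2 grip 58.3
handle bottom pred [[338.1, 225.5], [338.3, 225.8], [337.7, 237.7]] 336 229
```

View pics/s6.png

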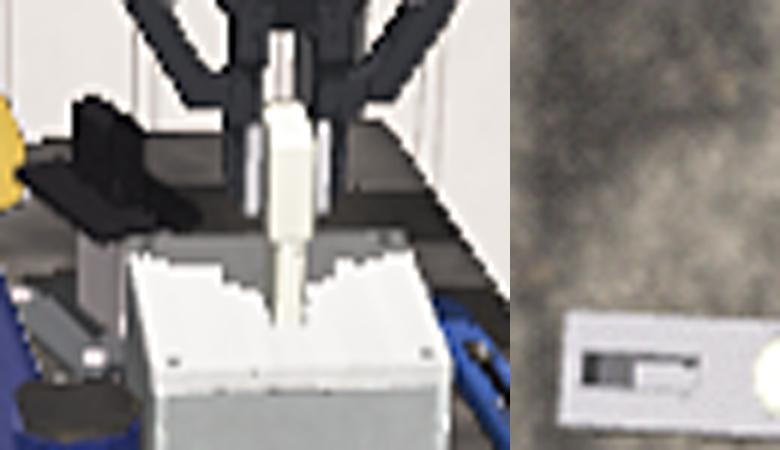

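The blade is in the slot, the cover is level on the rest, and the knob paddle is still in the holder. The handle's lower edge (crop y≈240) looks slightly high, so check the depth numerically.

```bash
python3 - <<'E'
from h import *
s=snapshot("scene");I=s["img"].astype(int);p=sense()["tool_pos"]
for u in (336,338,339,340): print(u,[(v,I[v,u].tolist()) for v in list(range(198,206))+list(range(219,242))])
c,si=np.cos(np.radians(-5.4)),np.sin(np.radians(-5.4))
for z in(138,142,146):
  print(z,[np.round(w2px(s,[p[0]-si*y,p[1]+c*y,z+h])[0],1).tolist() for y,h in((22,22),(22,-22),(20,-22))])
print("slot level at blade face",np.round(w2px(s,[p[0]+2,p[1]+20,90]),1),w2px(s,[p[0]+2,p[1]+24,90]))
E
```

```text
336 [(198, [240, 234, 230]), (199, [244, 237, 234]), (200, [209, 199, 191]), (201, [236, 233, 218]), (202, [255, 255, 255]), (203, [255, 255, 255]), (204, [255, 255, 255]), (205, [255, 255, 249]), (219, [247, 243, 232]), (220, [250, 246, 235]), (221, [251, 248, 236]), (222, [252, 250, 238]), (223, [237, 233, 214]), (224, [160, 156, 145]), (225, [119, 116, 109]), (226, [126, 123, 115]), (227, [126, 123, 115]), (228, [127, 124, 117]), (229, [127, 124, 117]), (230, [127, 124, 117]), (231, [128, 124, 117]), (232, [125, 122, 114]), (233, [127, 124, 115]), (234, [132, 128, 119]), (235, [125, 121, 111]), (236, [143, 139, 130]), (237, [170, 167, 158]), (238, [219, 216, 213]), (239, [244, 242, 241]), (240, [242, 240, 238]), (241, [241, 239, 238])]
338 [(198, [246, 241, 237]), (199, [248, 241, 238]), (200, [207, 197, 190]), (201, [229, 225, 209]), (202, [255, 255, 255]), (203, [254, 253, 248]), (204, [253, 252, 248]), (205, [253, 252, 248]), (219, [241, 238, 228]), (220, [241, 238, 228]), (221, [241, 237, 227]), (222, [242, 239, 229]), (223, [229, 226, 215]), (224, [231, 228, 217]), (225, [255
[... 1416 characters left out ...]
3, 241, 231]), (223, [231, 228, 217]), (224, [228, 224, 210]), (225, [231, 227, 214]), (226, [221, 217, 199]), (227, [249, 247, 237]), (228, [249, 246, 236]), (229, [249, 246, 236]), (230, [249, 246, 235]), (231, [247, 245, 234]), (232, [246, 244, 232]), (233, [245, 242, 232]), (234, [245, 242, 232]), (235, [245, 242, 231]), (236, [244, 240, 230]), (237, [243, 240, 232]), (238, [244, 243, 239]), (239, [245, 243, 242]), (240, [244, 243, 240]), (241, [244, 243, 241])]
138 [[338.7, 209.1], [338.2, 227.4], [338.1, 227.1]]
142 [[338.8, 207.5], [338.2, 225.8], [338.1, 225.4]]
146 [[338.8, 205.8], [338.3, 224.2], [338.2, 223.8]]
slot level at blade face [[337.7 237.7]] [[338.07255311 238.40881899]]
```

The measured handle edge puts the blade end about 36 mm deep, so lower another 4 mm.

```bash

python3 -m jog '0 0 0.04 0 0 0 1;0 0 0 0 0 0 1;0 0 0 0 0 0 1;0 0 0 0 0 0 1'
python3 - <<'E'
from h import *
print(sense()['wrist_torque'])
s=snapshot("scene");I=s["img"].astype(int);p=sense()["tool_pos"]
for u in (336,338,339): print(u,[(v,I[v,u,0]) for v in range(221,229)])
E
```

```text
time: 18.1
tool_pos: [472.6, -127.8, 295.8]
tcp_rot: [180.0, 0.0, 84.5]
ft_force: [-0.6, -0.2, -0.9]
finger_gap: 17.6
grip_force: 58.3
[ 0.02112211  0.00784309 -0.00739224]
336 [(221, np.int64(247)), (222, np.int64(247)), (223, np.int64(247)), (224, np.int64(253)), (225, np.int64(228)), (226, np.int64(133)), (227, np.int64(122)), (228, np.int64(125))]
338 [(221, np.int64(241)), (222, np.int64(241)), (223, np.int64(241)), (224, np.int64(243)), (225, np.int64(228)), (226, np.int64(229)), (227, np.int64(255)), (228, np.int64(253))]
339 [(221, np.int64(242)), (222, np.int64(241)), (223, np.int64(241)), (224, np.int64(244)), (225, np.int64(226)), (226, np.int64(216)), (227, np.int64(249)), (228, np.int64(246))]
```

```bash
python3 -c "
from bench import *
print(hand_in())"
```

```text
the job is handed in; nothing more can be done
None
```

I handed the job in at about 18 s: the cover is level on the rest, and the flat-handled paddle hangs upright in the slot, still gripped, with its blade end about 40 mm below the top face by camera measurement (no verdict was returned).

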